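Clamp a specimen cup on the shaker and jam the clamp bar with its thumb wedge

ROBOT

A 7-joint arm with a two-finger parallel gripper is mounted at the origin on a cart in front of the work surface, level with it; the furniture and walls round the work are solid. World frame = base frame: x ahead of the robot, y to its left, z up, the work surface at z = 0. Lengths are in m, angles in rad, forces in N, time in s.
With the tool pointing down it reaches from about 0.4 to 0.85 m from the base axis. Payload 10.4 kg.
Tool frame: the origin (TCP) lies on the centre line of the jaws, within the pads' length; the fingertips stand 17 mm ahead of it and the grasp point (between the pads) lies 2 mm behind it; z points along the fingers, y is the line along which they close (so a half turn about z gives the same grasp; the last joint's range is limited). The gripper opens to 85 mm and grips with 20 to 120 N. Pads are 22 mm wide; open, the fingers measure 114 mm over their backs; the gripper's body (76 mm by 85 mm) begins 54 mm behind the grasp point. The pads swing forward as they close: fully open they stand 13 mm farther back than shut.
Start: joints at [-1.129, 0.332, -0.065, 1.46, 0.022, 1.35, -0.088], TCP at [0.28, 0.559, 0.248] pointing down, gripper open.
Joint ranges: [-2.6, 2.6], [-0.5, 2.12], [-1.47, 1.34], [0.16, 2.42], [-1.27, 4.41], [0.06, 2.06], [-2.6, 2.6]. Speed limits (rad/s): [2.22, 2.22, 2.79, 2.79, 3.14, 3.14, 3.14].

INTERFACE

Orientations are given as a unit quaternion [x, y, z, w].
In Python, from workcell import sensors, imaging, order, spotter gives the robot as it stands. The module is installed in compiled form; this text tells all that it offers.
- The arm moves only by the shell command python3 -m inch 'ROWS' [FORCE]. ROWS is JSON, a list that holds one entry, the list of rows, each a list of 7 numbers: the shift along the tool's x, y, z in m, then the turn, a rotation vector about the tool's x, y, z in rad, then the closure, from -1 (fully open) to 1 (shut). In form: [[[x, y, z, ax, ay, az, hand], ...]]. A call has 1 to 10 rows; each row is the pose to reach, as a shift and turn from the pose commanded when the call began, along the tool's axes at that moment; what a row does not reach only later rows make up. A row lasts 1/10 s, in which the tool goes at most 50 mm and 8.59 degrees, less where a joint would pass 70% of its speed; a pose out of reach is approached as far as the arm can. A call with a gripper value outside its range is refused whole. The fingers move at their own pace and stop on an object; FORCE is the grip in N (left out, the last holds). Time passes only in rows, so rows that repeat a pose let the fingers close. It gives the time, the measured TCP pose, the force, the opening and the grip force at its end, in the units of the state.
- sensors.get_obs(): the state, without advancing time (a new reading comes with each control period).
- imaging.camera(name): name is "scene" or "top" or "wrist"; returns the picture (480x640x3 uint8, blue, green, red); there is no depth.
- imaging.calibration(name): a dict with "mtx" (3x3 intrinsics, pixels), "R" (3x3) and "t" (3): a world point X has camera coordinates R X + t; the wrist camera has in their place "tool_from_camera" (4x4, takes a point from camera to tool coordinates, whose origin is the TCP and whose axes are the flange's). Camera axes: x right, y down, z forward; pixel columns grow to the right and rows downward; lengths in m; the calibration is good to about 2 mm. A picture is of the moment at which its call begins: read the wrist's pose just before it. calibration takes no time and is no camera call.
- order.hand_in(): hands the job in; it is judged then, once.
Trained networks look in the newest picture that a camera, given by its name, has taken for a name from the list of things; names that differ only in an ending like _2 or _b are one class to them, and where a whole thing is asked for, a point or a joint stands for the part that bears it (a point fixed in the world has none). Each returns a list of dicts, best first, with "conf" (0 to 1); they miss things now and then, are a little off and sometimes report something else, mostly with a low value. They report only what shows in the picture. A call takes as long as a camera call.
- spotter.look_for(label, camera): "pixel" ([column, row] in pixels, amid what is visible of it).
The state is a dict: "clock": time; "joint_pos": joint angles; "joint_velocities": joint speeds; "tau": joint torques, N m; "position": TCP position; "ee_rot": TCP orientation; "ft_force": force on the tool from outside, world axes, zero at the start; "torque": the same for the moment, N m; "grip_width": opening from 0.0 (shut) to 1.0 (fully open); "grasp_force": force on a finger pad.
Only numpy, scipy, OpenCV 4.12 (cv2) and the standard library are available. Lean on these libraries where they do the work, as an engineer would, in place of code of your own. Each camera call takes 0.05 s, during which the arm holds its last target. There are 200 camera calls.

TASK

Clamp the specimen cup on the bench shaker ready for mixing: stand it upright on the black rubber mat, in the middle of the space between the fixed fence and the jaw of the sliding clamp bar, and slide the clamp bar up until its jaw holds the cup against the fence without play, gently, for the cup is thin plastic (20 N at most). Then push the thumb wedge along its track, thin end first under the bridge, until it jams the bar fast with firm thumb pressure (about 15 N of push, never above 20 N, or it could not be thumbed free again), and let go of it. Do not tip the cup over, and leave the timer, the marker and the forceps where they lie.

Things in the scene. Friction and masses are not known exactly. Their poses are not given: they have to be found in the camera images.
- specimen_cup: The only specimen cup, standing on the worktop left of the shaker: 74 mm high, body tapering from 52 mm diameter at the foot to 60 mm under the lid; screw lid 65 mm diameter, from 60 to 74 mm above the foot; 60 to 140 g. Origin: centre of its underside, z up.
- shaker: Bench shaker, fixed: white housing 205 x 250 mm, grey platform plate on top, 70 mm above the worktop. Origin: centre of its underside, at worktop height; x from the front panel (robot's side) to the back, y left, z up. The clamp bar runs along y over x = -18 to 18 mm, its upper face at z = 80 mm; the wedge's track runs along x at y = -70 mm.
- platform (a point): Point on top of the rubber mat, at (0, 63.5, 72) mm in the shaker's frame and with its axes; the cup's origin is there, to about 1 mm, when the cup touches the fence on the clamp bar's centre line. The mat, 2 mm thick, reaches 60 mm to either side in x, and 42 mm to -y.
- fence (a point): Middle of the fixed fence's rubber face, at y = 93 mm in the shaker's frame (its axes), 44 mm above the platform. The fence is an upright plate at the platform's left end, 104 mm long in x, its top 116 mm above the worktop.
- clamp_bar: Clamp bar on the shaker, flat steel 36 x 8 mm; it slides only along the shaker's y (60 mm), takes about 2.5 N to move, stays where left. Upright jaw at its left end, 60 mm wide (x), 12 thick, top 117 mm above the worktop. Origin: on the jaw's face at worktop height, shaker's axes. Its y in the shaker's frame: -12 mm fully open, -12 to 6 at the start, about 36 when the jaw holds the cup.
- bar_grip (a point): Centre of the top of the clamp bar's upright grip, 116 mm above the worktop: a ridged aluminium block 30 mm along the shaker's x, 16 mm along y, standing 36 mm above the bar's upper face, 174 mm to the right (-y) of the jaw's face, beyond the bridge; moves with the bar.
- bridge: Bridge over the crossing of bar and wedge, fixed at (0, -70) mm in the shaker's frame; origin at worktop height. Four posts and a roof 60 mm (x) by 41 mm (y), top 105 mm above the worktop; the roof's underside slopes down to +x like the wedge. Its height is set by hand, up to 1.2 mm up or down, so the place where the wedge jams differs by 10 mm either way.
- wedge: Thumb wedge of ground steel, loose, 160 g: 110 mm long, 20 wide, flat below, 5 mm thick at the thin end, 18 at the thick end, which has an upright tab. It lies on a sill and on the clamp bar (underside 80 mm above the worktop), guided sideways with 1 mm play, thin end under the bridge. Origin: centre of its underside; x along it to the thin end (the shaker's +x).
- wedge_tab (a point): Centre of the top of the wedge's upright tab, about 126 mm above the worktop: 12 mm along the wedge, 20 across, 46 above its underside, 49 mm behind its origin (-x). By the wedge's origin in the shaker's frame: slack at x = -48 to -36 mm, slides level with under 2 N, begins to jam at x = -20 to 0 mm; the push then rises to 15 N within some 3 mm. It stays jammed when let go.
- bench_timer: Bystander: small countdown timer, 64 x 68 x 21 mm. Origin: centre of its underside.
- marker: Bystander: felt marker lying on the worktop, 132 mm long, 12 mm thick. Origin: centre of its underside, its length along y.
- forceps: Bystander: steel forceps lying flat, 128 x 16 x 10 mm. Origin: centre of its underside, its length along y.

How it is judged:
By the outcome, as a careful person would: the job done as asked, in the order asked, and still so for the second after the job is handed in, with the robot touching nothing.
It also fails if it takes over 67 s, if anything falls off the work surface, if the arm or the gripper's body presses on something with over 40 N, if the wrist force passes 120 N, or if a joint passes its speed limit or range.

## Working session

There is one attempt and no reset: what is moved stays moved. The work goes in short steps, Python scripts to look and compute and a shell command to move; the robot and the scene stay as the last step left them, time stands still between calls to the robot, and variables do not carry over. Pictures are saved under pics/ and viewed, at most 10 in all, crops included, and the job is handed in when it is done.

```bash
mkdir -p pics; cat > h.py <<'E'
import numpy as np, cv2
from scipy.spatial.transform import Rotation as Rn
from workcell import sensors, imaging, order, spotter
def ray(cam,px):
    c=imaging.calibration(cam);R=np.array(c["R"]);t=np.array(c["t"])
    d=R.T@np.linalg.inv(c["mtx"])@np.array([px[0],px[1],1.]);return -R.T@t,d
def atz(cam,px,z):
    o,d=ray(cam,px);return o+d*(z-o[2])/d[2]
def proj(cam,X):
    c=imaging.calibration(cam);p=np.array(c["mtx"])@(np.array(c["R"])@X+np.array(c["t"]));return p[:2]/p[2]
E
python3 - <<'E'
from h import *
np.set_printoptions(precision=4,suppress=True)
o=sensors.get_obs();print({k:np.round(o[k],4) for k in o})
for c in("scene","top"):
    im=imaging.camera(c);cv2.imwrite(f"pics/{c}0.png",im)
    print(c,ray(c,[320,240])[0])
    for l,z in [("specimen_cup",.04),("shaker",.07),("fence",.116),("clamp_bar",.08),("bar_grip",.116),("bridge",.105),("wedge",.09),("wedge_tab",.126),("bench_timer",.02),("marker",.01),("forceps",.01)]:
        print(l,[(np.round(d["pixel"]),round(d["conf"],2),atz(c,d["pixel"],z)[:2]) for d in spotter.look_for(l,c)[:2]])
E
```

```text
{'clock': np.float64(0.0), 'joint_pos': array([-1.1286,  0.3329, -0.0647,  1.461 ,  0.0216,  1.3499, -0.0885]), 'joint_velocities': array([-0.0017,  0.0005,  0.0012,  0.0004,  0.0001,  0.0005,  0.0022]), 'tau': array([ -0.0014, -62.5432,   0.0481, -39.1606,   0.0161,   0.01  ,
         0.    ]), 'position': array([0.28  , 0.5584, 0.2475]), 'ee_rot': array([ 0.2303,  0.9731, -0.0007, -0.0001]), 'ft_force': array([-0.1226,  0.8133,  0.3832]), 'torque': array([-0.0074, -0.011 , -0.0177]), 'grasp_force': np.float64(0.0), 'grip_width': np.float64(0.9994)}
scene [-0.0293 -0.6498  0.725 ]
specimen_cup [(array([284., 232.]), 0.89, array([0.5021, 0.2531]))]
shaker [(array([372., 287.]), 0.55, array([ 0.5165, -0.0653]))]
fence [(array([370., 284.]), 0.66, array([ 0.4824, -0.0975]))]
clamp_bar [(array([410., 296.]), 0.95, array([ 0.5527, -0.1396]))]
bar_grip [(array([408., 296.]), 0.63, array([ 0.5172, -0.1652]))]
bridge [(array([395., 277.]), 0.59, array([ 0.5447, -0.1003]))]
wedge [(array([367., 292.]), 0.78, array([ 0.4836, -0.0889]))]
wedge_tab [(array([369., 292.]), 0.6, array([ 0.4559, -0
[... 460 characters left out ...]
5477, -0.0111]))]
clamp_bar [(array([417., 223.]), 0.89, array([ 0.5539, -0.1501])), (array([215., 278.]), 0.63, array([0.4221, 0.3515]))]
bar_grip [(array([407., 220.]), 0.77, array([ 0.5546, -0.1201]))]
bridge [(array([412., 223.]), 0.72, array([ 0.5495, -0.1321])), (array([395., 224.]), 0.59, array([ 0.5487, -0.0904]))]
wedge [(array([295., 294.]), 0.55, array([0.3791, 0.1556])), (array([395., 249.]), 0.51, array([ 0.4884, -0.092 ]))]
wedge_tab [(array([398., 252.]), 0.56, array([ 0.4767, -0.0939]))]
bench_timer [(array([194., 235.]), 0.65, array([0.5397, 0.4214]))]
marker [(array([299., 295.]), 0.58, array([0.3816, 0.149 ]))]
forceps [(array([195., 286.]), 0.65, array([0.4068, 0.4183]))]
```

```bash
python3 - <<'E'
import cv2
for c,(x,y,w,h) in {"top":(170,160,300,190),"scene":(200,180,300,190)}.items():
    im=cv2.imread(f"pics/{c}0.png")[y:y+h,x:x+w]
    cv2.imwrite(f"pics/{c}c.png",cv2.resize(im,None,fx=8/3,fy=8/3,interpolation=cv2.INTER_CUBIC))
E
```

```text
(no output)
```

View pics/topc.png

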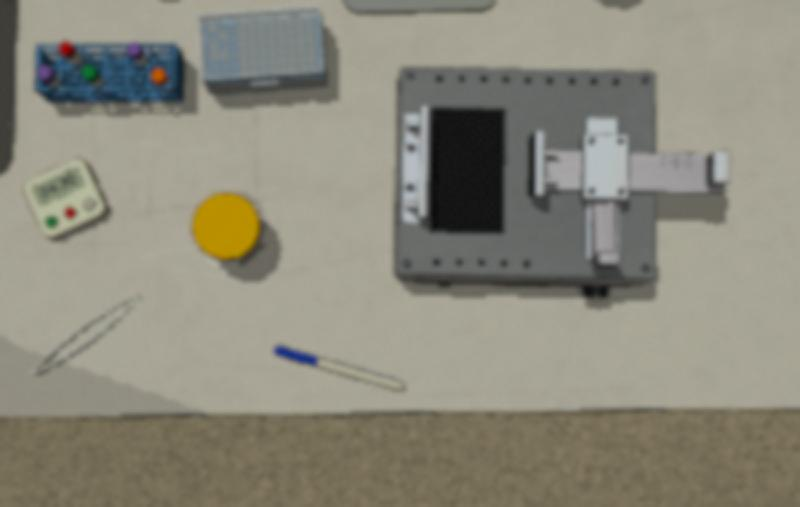

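View pics/scenec.png

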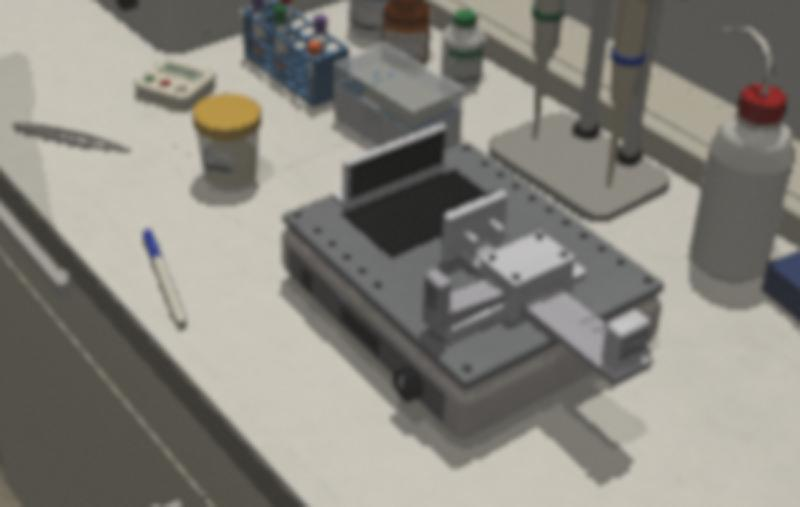

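The top view shows the cup lid at about pixel (255,245), the shaker plate with corners at about (321,185), (416,187), (416,266) and (319,264), and the bar grip at the right. The marker and forceps lie well in front.

```bash
cat >> h.py <<'E'
def pose():
    o=sensors.get_obs();return np.array(o["position"]),Rn.from_quat(o["ee_rot"]),o
def goto(X,yawy):
    """shift/turn in tool axes to reach TCP X with tool y at world angle yawy, pointing down"""
    p,R,o=pose();y=np.array([np.cos(yawy),np.sin(yawy),0]);z=np.array([0,0,-1.])
    T=Rn.from_matrix(np.array([np.cross(y,z),y,z]).T)
    s=R.inv().apply(np.array(X)-p);r=(R.inv()*T).as_rotvec()
    print("shift",np.round(s,4),"turn",np.round(r,4),"t",o["clock"],"q7",o["joint_pos"][6]);return s,r
E
python3 - <<'E'
from h import *
f=lambda x,y:[170+x*3/8,160+y*3/8]
C=[atz("top",f(*p),.07)[:2] for p in[(402,68),(657,72),(655,283),(397,277)]];C=np.array(C);print(C,C.mean(0))
print("yaw edges",[np.degrees(np.arctan2(*(C[i]-C[j])[[0,1]]*[-1,1])) for i,j in((0,1),(3,2))],[np.degrees(np.arctan2(-(C[i]-C[j])[1],-(C[i]-C[j])[0])) for i,j in((3,0),(2,1))])
for n,p,z in[("cup",(226,226),.074),("fence top",(424,107),.116),("fence bot",(421,222),.116),("jawtop",(535,131),.117),("jawbot",(536,195),.117),("grip",(719,165),.116),("tab",(606,257),.126),("roof",(605,165),.105)]:print(n,atz("top",f(*p),z))
print(proj("top",[.5121,.2597,.074]))
c=imaging.calibration("wrist");print(np.round(c["tool_from_camera"],3),c["mtx"])
goto([.506,.257,.25],np.radians(3))
E
```

```text
[[ 0.6549058   0.08920656]
 [ 0.64839788 -0.153657  ]
 [ 0.44683976 -0.14473817]
 [ 0.455137    0.0960855 ]] [ 0.55132011 -0.02827578]
yaw edges [np.float64(-1.534966523201577), np.float64(-1.9732653278620524)] [np.float64(-1.9721716861325793), np.float64(-2.5336528359286863)]
cup [0.50440416 0.25546448 0.074     ]
fence top [0.60666474 0.06962535 0.116     ]
fence bot [0.50053813 0.07373336 0.116     ]
jawtop [ 0.58301794 -0.03132747  0.117     ]
jawbot [ 0.52395704 -0.03084492  0.117     ]
grip [ 0.54990617 -0.19822932  0.116     ]
tab [ 0.4657708  -0.09127635  0.126     ]
roof [ 0.55296339 -0.09608452  0.105     ]
[253.06879518 241.71115479]
[[ 0.    -0.952 -0.305  0.079]
 [ 1.     0.     0.    -0.   ]
 [-0.    -0.305  0.952 -0.126]
 [ 0.     0.     0.     1.   ]] [[412.02502326   0.         319.50631654]
 [  0.         412.02502326 237.30312056]
 [  0.           0.           1.        ]]
shift [-0.3371 -0.1685 -0.0017] turn [ 1.0000e-04 -1.0000e-04  1.0537e+00] t 1.2 q7 -0.08846936798474704
```

```bash
python3 -m inch '[[[-0.337,-0.168,0.0,0,0,1.141,-1],[-0.337,-0.168,0.0,0,0,1.141,-1],[-0.337,-0.168,0.0,0,0,1.141,-1],[-0.337,-0.168,0.0,0,0,1.141,-1],[-0.337,-0.168,0.0,0,0,1.141,-1],[-0.337,-0.168,0.0,0,0,1.141,-1],[-0.337,-0.168,0.0,0,0,1.141,-1],[-0.337,-0.168,0.0,0,0,1.141,-1],[-0.337,-0.168,0.0,0,0,1.141,-1],[-0.337,-0.168,0.0,0,0,1.141,-1]]]' 20
cat >> h.py <<'E'
def wray(px,P):
    p,R,_=P;c=imaging.calibration("wrist");M=np.array(c["tool_from_camera"])
    d=np.linalg.inv(c["mtx"])@np.array([px[0],px[1],1.])
    return p+R.apply(M[:3,3]),R.apply(M[:3,:3]@d)
def watz(px,z,P):
    o,d=wray(px,P);return o+d*(z-o[2])/d[2]
def wproj(X,P):
    p,R,_=P;c=imaging.calibration("wrist");M=np.linalg.inv(c["tool_from_camera"])
    q=np.array(c["mtx"])@(M[:3,:3]@R.inv().apply(np.array(X)-p)+M[:3,3]);return q[:2]/q[2]
def wshot(name):
    P=pose();im=imaging.camera("wrist");cv2.imwrite(f"pics/{name}.png",im);return P,im
E
python3 - <<'E'
from h import *
P,im=wshot("w1");print(P[0],P[1].as_quat(),P[2]["clock"])
hsv=cv2.cvtColor(im,cv2.COLOR_BGR2HSV);m=cv2.inRange(hsv,(12,120,60),(32,255,255))
cs,_=cv2.findContours(m,0,2);c=max(cs,key=cv2.contourArea)
e=cv2.fitEllipse(c);print(e,cv2.contourArea(c))
# lid top: fit circle on table-plane points at z=.074
pts=np.array([watz(q[0],.074,P)[:2] for q in c]);print("mincircle",cv2.minEnclosingCircle((pts*1000).astype(np.float32)),watz(e[0],.074,P))
print(spotter.look_for("specimen_cup","wrist")[:2])
E
```

```text
clock: 2.2
position: [0.5061, 0.2574, 0.2483]
ee_rot: [0.719, 0.695, 0.0, -0.0]
ft_force: [-0.6, 0.8, -0.7]
grip_width: 1.001
grasp_force: 0.0
[0.5061237  0.2574337  0.24832117] [ 7.19357496e-01  6.94640020e-01  8.16901195e-05 -1.67815209e-04] 2.2
((320.8773193359375, 212.480712890625), (82.22356414794922, 82.6423568725586), 59.93244552612305) 5341.0
mincircle ((505.85394287109375, 258.4151306152344), 32.45269012451172) [0.50614113 0.25919863 0.074     ]
[{'pixel': [321.9, 213.8], 'conf': 0.94}]
```

View pics/w1.png

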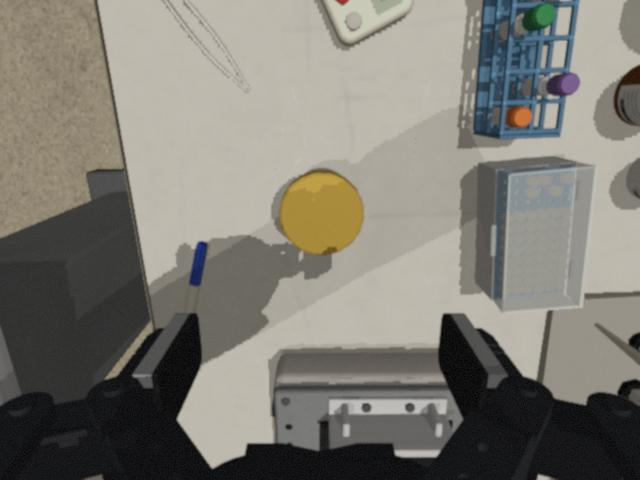

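The wrist view shows the lid centred at (321,212), which puts the cup at (0.506, 0.258). The fingers straddle it freely, so I descend.

```bash
python3 -m inch '[[[0.001,0,0.04,0,0,0,-1],[0.001,0,0.08,0,0,0,-1],[0.001,0,0.12,0,0,0,-1],[0.001,0,0.15,0,0,0,-1],[0.001,0,0.17,0,0,0,-1],[0.001,0,0.182,0,0,0,-1],[0.001,0,0.188,0,0,0,-1],[0.001,0,0.188,0,0,0,-1]]]' 20 && python3 -m inch '[[[0,0,0,0,0,0,0.2],[0,0,0,0,0,0,0.5],[0,0,0,0,0,0,1],[0,0,0,0,0,0,1],[0,0,0,0,0,0,1],[0,0,0,0,0,0,1],[0,0,0,0,0,0,1]]]' 20
```

```text
clock: 3.1
position: [0.5059, 0.2591, 0.0603]
ee_rot: [0.719, 0.695, -0.0, -0.0]
ft_force: [0.5, 1.0, -0.5]
grip_width: 1.001
grasp_force: 0.0
clock: 3.8
position: [0.5068, 0.259, 0.0616]
ee_rot: [0.719, 0.695, 0.001, 0.0]
ft_force: [-1.7, 0.3, 6.2]
grip_width: 0.754
grasp_force: 21.4
```

```bash
python3 -m inch '[[[0,0,-0.02,0,0,0,1],[0,0,-0.06,0,0,0,1],[0,0,-0.11,0,0,0,1],[0,0,-0.16,0,0,0,1],[0,0,-0.2,0,0,0,1],[-0.04,0.01,-0.2,0,0,0,1],[-0.08,0.03,-0.2,0,0,0,1],[-0.11,0.045,-0.2,0,0,0,1],[-0.11,0.045,-0.2,0,0,0,1],[-0.11,0.045,-0.2,0,0,0,1]]]' 20
python3 - <<'E'
from h import *
P,im=wshot("w2");print(P[0],P[1].as_quat(),P[2]["clock"],P[2]["grip_width"])
E
```

```text
clock: 4.8
position: [0.5473, 0.1464, 0.2605]
ee_rot: [0.72, 0.694, 0.0, -0.0]
ft_force: [-0.2, 2.0, -1.6]
grip_width: 0.752
grasp_force: 22.8
[0.54733567 0.14642066 0.26049779] [ 7.19966467e-01  6.94008813e-01  2.11998211e-04 -9.47703045e-05] 4.8 0.7519538153348291
```

View pics/w2.png

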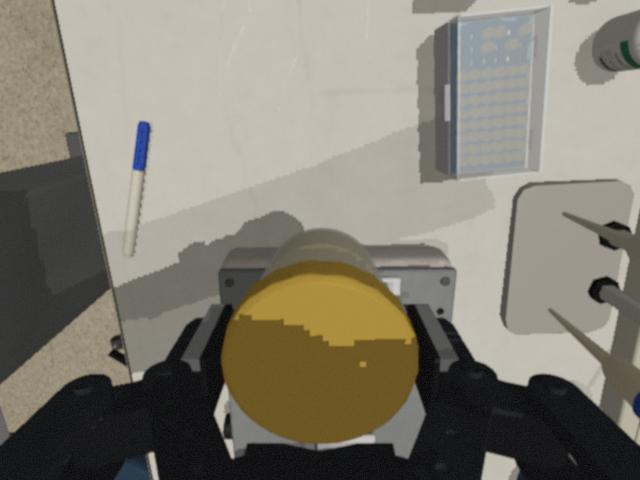

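```bash
python3 - <<'E'
from h import *
P=(np.array([.54733567,.14642066,.26049779]),Rn.from_quat([.719966,.694009,.000212,-.0000948]),0)
a=watz([220,268],.07,P);b=watz([456,268],.07,P);print(a,b,np.linalg.norm(b-a),np.degrees(np.arctan2(b[1]-a[1],b[0]-a[0])))
P1=(np.array([.5061237,.2574337,.24832117]),Rn.from_quat([.719357,.69464,.0000817,-.0001678]),0)
print(watz([275,387],.07,P1),watz([329,399],.116,P1),watz([448,398],.116,P1))
im=cv2.imread("pics/w2.png");cv2.imwrite("pics/w2c.png",cv2.resize(im[225:335,190:490],None,fx=2.6,fy=2.6))
im=cv2.imread("pics/w1.png");cv2.imwrite("pics/w1c.png",cv2.resize(im[335:480,230:500],None,fx=2.9,fy=2.9))
a=cv2.imread("pics/w2c.png");b=cv2.imread("pics/w1c.png");w=780
cv2.imwrite("pics/both.png",cv2.resize(np.vstack([a[:,:w],b[:,:w]]),None,fx=.85,fy=.85)) 
E
```

```text
[0.46239314 0.09991331 0.07      ] [0.65708909 0.09285935 0.07      ] 0.19482369162936258 -2.074956087889102
[0.46060664 0.10202649 0.07      ] [0.50764426 0.12527552 0.116     ] [0.5970038  0.12313794 0.116     ]
```

View pics/both.png

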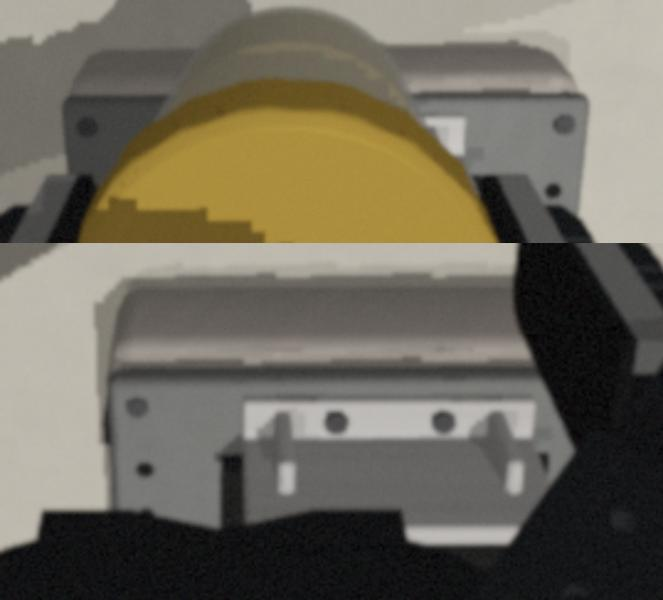

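Over the cup the plate's left edge shows at row 268, columns 220–456. That puts the shaker at about (0.555, −0.0245) with yaw −2°. I carry the cup over the mat.

```bash
python3 - <<'E'
from h import *
goto([.557,.033,.14],np.radians(-2))
E
```

```text
shift [-0.1144  0.014   0.1203] turn [-0.0002 -0.0007  0.0003] t 4.85 q7 -0.32010685033449576
```

```bash
python3 -m inch '[[[-0.04,0.005,0,0,0,0,1],[-0.08,0.01,0,0,0,0,1],[-0.114,0.014,0.0,0,0,0,1],[-0.114,0.014,0.01,0,0,0,1],[-0.114,0.014,0.04,0,0,0,1],[-0.114,0.014,0.07,0,0,0,1],[-0.114,0.014,0.095,0,0,0,1],[-0.114,0.014,0.112,0,0,0,1],[-0.114,0.014,0.12,0,0,0,1],[-0.114,0.014,0.12,0,0,0,1]]]' 20 && python3 -m inch '[[[0.001,0,0,0,0,0,1],[0.002,0,0,0,0,0,1],[0.003,0,0,0,0,0,1]]]'
```

```text
clock: 5.85
position: [0.5566, 0.0339, 0.1394]
ee_rot: [0.719, 0.695, -0.001, -0.001]
ft_force: [0.2, -0.7, -0.2]
grip_width: 0.755
grasp_force: 22.8
clock: 6.15
position: [0.5579, 0.0359, 0.1412]
ee_rot: [0.719, 0.695, 0.001, 0.0]
ft_force: [-0.1, 1.0, -1.3]
grip_width: 0.756
grasp_force: 22.8
```

```bash
python3 -m inch '[[[0.001,0,0,0,0,0,1],[0.002,0,0,0,0,0,1],[0.002,0,0,0,0,0,1]]]'; python3 -m inch '[[[0.001,0,0,0,0,0,1],[0.002,0,0,0,0,0,1],[0.002,0,0,0,0,0,1]]]';python3 -m inch '[[[0.001,0,0,0,0,0,1],[0.001,0,0,0,0,0,1]]]'
```

```text
clock: 6.45
position: [0.5575, 0.0378, 0.1404]
ee_rot: [0.719, 0.695, 0.0, -0.0]
ft_force: [0.3, -0.4, -0.7]
grip_width: 0.754
grasp_force: 22.8
clock: 6.75
position: [0.5575, 0.0397, 0.1403]
ee_rot: [0.719, 0.695, 0.0, 0.0]
ft_force: [-1.2, -0.6, -0.3]
grip_width: 0.75
grasp_force: 22.8
clock: 6.95
position: [0.5575, 0.0402, 0.1404]
ee_rot: [0.719, 0.695, -0.0, 0.0]
ft_force: [-0.0, -2.1, 0.5]
grip_width: 0.751
grasp_force: 22.8
```

```bash
python3 - <<'E'
from h import *
im=imaging.camera("scene");cv2.imwrite("pics/s2.png",cv2.resize(im[220:340,300:460],None,fx=4.5,fy=4.5,interpolation=cv2.INTER_CUBIC))
E
```

```text
(no output)
```

View pics/s2.png

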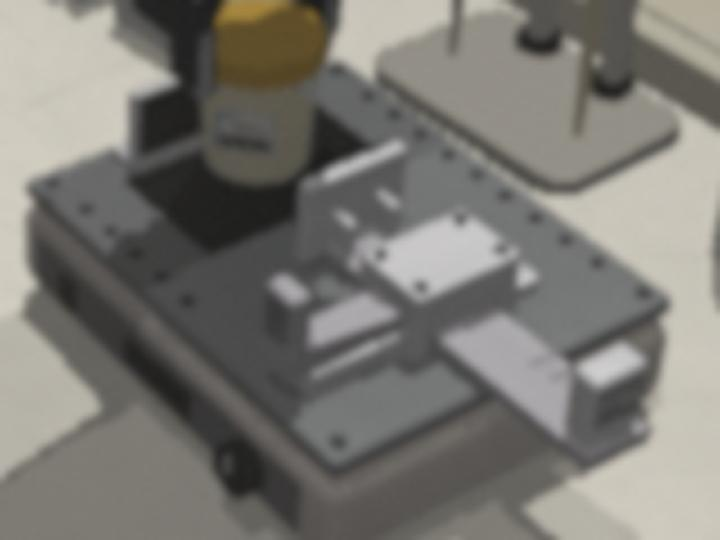

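The scene view shows the cup over the mat, just touching the fence (force −2 N at y = 0.040). I back off 1.5 mm and lower it.

```bash
python3 -m inch '[[[-0.0015,0,0.0,0,0,0,1],[-0.0015,0,0.003,0,0,0,1],[-0.0015,0,0.005,0,0,0,1],[-0.0015,0,0.006,0,0,0,1],[-0.0015,0,0.006,0,0,0,1]]]'; python3 -m inch '[[[0,0,0.0005,0,0,0,1],[0,0,0.001,0,0,0,1],[0,0,0.001,0,0,0,1]]]'
```

```text
clock: 7.5
position: [0.5573, 0.0392, 0.134]
ee_rot: [0.719, 0.695, -0.0, -0.0]
ft_force: [0.2, 0.2, -0.5]
grip_width: 0.75
grasp_force: 22.8
clock: 7.8
position: [0.5576, 0.0391, 0.1337]
ee_rot: [0.719, 0.695, 0.0, 0.0]
ft_force: [-2.0, -0.7, 4.7]
grip_width: 0.748
grasp_force: 23.1
```

```bash
python3 -m inch '[[[0,0,0,0,0,0,-0.6],[0,0,0,0,0,0,-0.8],[0,0,0,0,0,0,-1],[0,0,0,0,0,0,-1],[0,0,-0.02,0,0,0,-1],[0,0,-0.06,0,0,0,-1],[0,0,-0.11,0,0,0,-1],[0,0,-0.15,0,0,0,-1],[-0.04,0,-0.15,0,0,0,-1],[-0.08,0,-0.15,0,0,0,-1]]]'; python3 -m inch '[[[-0.03,0,0,0,0,0,-1],[-0.06,0,0,0,0,0,-1],[-0.06,0,0,0,0,0,-1],[-0.06,0,0,0,0,0,-1]]]'
python3 - <<'E'
from h import *
P,im=wshot("w3");print(P[0],P[1].as_quat(),P[2]["clock"])
hsv=cv2.cvtColor(im,cv2.COLOR_BGR2HSV);m=cv2.inRange(hsv,(12,120,60),(32,255,255))
cs,_=cv2.findContours(m,0,2);c=max(cs,key=cv2.contourArea)
pts=np.array([watz(q[0],.146,P)[:2] for q in c]);print("lid",cv2.minEnclosingCircle((pts*1000).astype(np.float32)))
for l,z in(("bar_grip",.116),("wedge_tab",.126),("bridge",.105)):print(l,[(d["pixel"],d["conf"],watz(d["pixel"],z,P)[:2]) for d in spotter.look_for(l,"wrist")[:2]])
E
```

```text
clock: 8.8
position: [0.5553, -0.0409, 0.2847]
ee_rot: [0.718, 0.696, 0.001, 0.001]
ft_force: [0.8, -0.7, -0.1]
grip_width: 0.998
grasp_force: 0.0
clock: 9.2
position: [0.5525, -0.1012, 0.2832]
ee_rot: [0.72, 0.694, 0.0, -0.0]
ft_force: [0.6, 0.8, -0.2]
grip_width: 1.0
grasp_force: 0.0
[ 0.55249569 -0.10120194  0.28323283] [ 7.19844520e-01  6.94135326e-01  9.06705969e-05 -9.42981001e-05] 9.2
lid ((556.8875732421875, 32.77800369262695), 32.01996994018555)
bar_grip [([320.2, 244.1], 0.89, array([ 0.55121631, -0.12206257]))]
wedge_tab [([236.3, 205.5], 0.63, array([ 0.493331  , -0.08790637]))]
bridge [([320.3, 203.7], 0.72, array([ 0.55231427, -0.09361041]))]
```

View pics/w3.png

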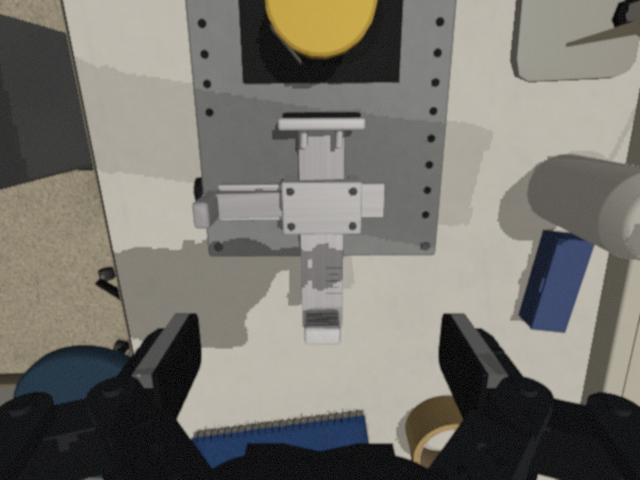

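The cup stands on the mat, and its lid is partly cropped at the top. The jaw is at row ~123, the roof centre at (321,206), the grip top at about (323,335) and the tab top at about (203,213).

```bash
python3 - <<'E'
from h import *
P=(np.array([.5525,-.1012,.2832]),Rn.from_quat([.7198445,.6941353,.00009,-.00009]),0)
for n,p,z in[("roof",(321,206),.105),("grip",(323,336),.116),("grip top L",(307,328),.116),("gripR",(341,341),.116),("jawL",(279,119),.117),("jawR",(364,117),.117),("jawLb",(279,128),.117),("tab",(203,213),.126),("tabTopL",(195,200),.126),("tabBR",(211,226),.126)]:print(n,watz(p,z,P)[:2])
im=cv2.imread("pics/w3.png");cv2.imwrite("pics/w3c.png",cv2.resize(im[110:350,185:395],None,fx=2.5,fy=2.5,interpolation=cv2.INTER_CUBIC))
s=np.array([.555,-.0240]);th=np.radians(-2);Rm=np.array([[np.cos(th),-np.sin(th)],[np.sin(th),np.cos(th)]])
print("roof exp",s+Rm@[0,-.07])
E
```

```text
roof [ 0.55278553 -0.09539964]
grip [ 0.55069531 -0.20050724]
grip top L [ 0.53809828 -0.19274751]
gripR [ 0.56514529 -0.20564154]
jawL [ 0.52637549 -0.03078253]
jawR [ 0.58426058 -0.0315615 ]
jawLb [ 0.52598366 -0.03670774]
tab [ 0.46925284 -0.09247545]
tabTopL [ 0.46479543 -0.08291961]
tabBR [ 0.47379934 -0.10222231]
roof exp [ 0.55255704 -0.09395736]
```

View pics/w3c.png

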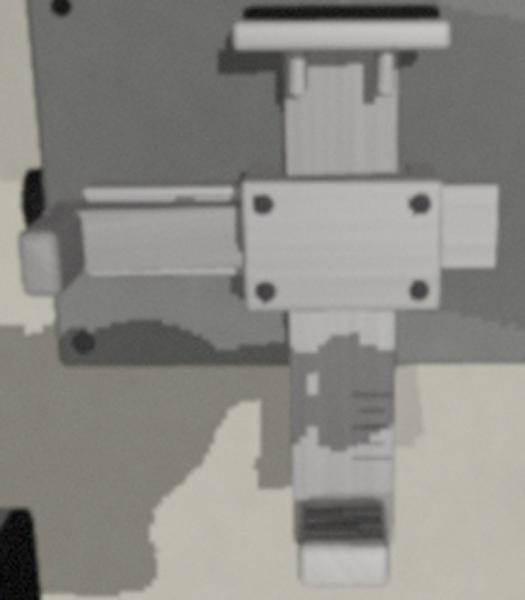

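```bash
python3 - <<'E'
from h import *
goto([.5505,-.2005,.104],np.radians(-2))
E
```

```text
shift [-0.1011  0.0011  0.1791] turn [-0.0001 -0.0004  0.0019] t 9.4 q7 0.14435845093283986
```

```bash
python3 -m inch '[[[-0.04,0,0,0,0,0,-1],[-0.08,0.001,0,0,0,0,-1],[-0.101,0.001,0.02,0,0,0,-1],[-0.101,0.001,0.06,0,0,0,-1],[-0.101,0.001,0.1,0,0,0,-1],[-0.101,0.001,0.135,0,0,0,-1],[-0.101,0.001,0.16,0,0,0,-1],[-0.101,0.001,0.174,0,0,0,-1],[-0.101,0.001,0.179,0,0,0,-1],[-0.101,0.001,0.179,0,0,0,-1]]]' && python3 -m inch '[[[0,0,0,0,0,0,-0.3],[0,0,0,0,0,0,0],[0,0,0,0,0,0,0.2],[0,0,0,0,0,0,0.5],[0,0,0,0,0,0,1],[0,0,0,0,0,0,1],[0,0,0,0,0,0,1],[0,0,0,0,0,0,1]]]' 40
```

```text
clock: 10.4
position: [0.5504, -0.2016, 0.1046]
ee_rot: [0.719, 0.695, 0.0, 0.0]
ft_force: [-0.2, -0.3, 0.9]
grip_width: 1.002
grasp_force: 0.0
clock: 11.2
position: [0.551, -0.2019, 0.1051]
ee_rot: [0.719, 0.695, 0.001, 0.001]
ft_force: [3.1, 0.0, 5.9]
grip_width: 0.338
grasp_force: 43.6
```

```bash
python3 -m inch '[[[0.004,0,0,0,0,0,1],[0.009,0,0,0,0,0,1],[0.014,0,0,0,0,0,1],[0.019,0,0,0,0,0,1],[0.024,0,0,0,0,0,1],[0.027,0,0,0,0,0,1],[0.029,0,0,0,0,0,1],[0.029,0,0,0,0,0,1]]]'; python3 -m inch '[[[0.001,0,0,0,0,0,1],[0.002,0,0,0,0,0,1],[0.003,0,0,0,0,0,1],[0.003,0,0,0,0,0,1]]]'
```

```text
clock: 12.0
position: [0.5519, -0.1729, 0.1051]
ee_rot: [0.719, 0.695, 0.001, 0.001]
ft_force: [2.1, -1.0, 7.0]
grip_width: 0.345
grasp_force: 43.7
clock: 12.4
position: [0.5519, -0.1702, 0.1051]
ee_rot: [0.719, 0.695, 0.0, 0.001]
ft_force: [3.2, -2.6, 6.7]
grip_width: 0.341
grasp_force: 43.7
```

```bash
python3 -m inch '[[[0.001,0,0,0,0,0,1],[0.002,0,0,0,0,0,1],[0.002,0,0,0,0,0,1]]]' | sed -n '1,2p;4p'; python3 -m inch '[[[0.0005,0,0,0,0,0,1],[0.001,0,0,0,0,0,1],[0.001,0,0,0,0,0,1]]]'| sed -n '1,2p;4p'; python3 -m inch '[[[0.0005,0,0,0,0,0,1],[0.001,0,0,0,0,0,1],[0.001,0,0,0,0,0,1]]]'| sed -n '1,2p;4p'
```

```text
clock: 12.7
position: [0.552, -0.1683, 0.1051]
ft_force: [3.4, -2.2, 6.0]
clock: 13.0
position: [0.552, -0.1674, 0.1051]
ft_force: [2.2, -2.0, 6.5]
clock: 13.3
position: [0.552, -0.1664, 0.1051]
ft_force: [3.1, -2.4, 7.4]
```

```bash
for i in 1 ; do :; done; python3 -m inch '[[[0.0005,0,0,0,0,0,1],[0.001,0,0,0,0,0,1],[0.001,0,0,0,0,0,1]]]' | sed -n '1,2p;4p'; python3 -m inch '[[[0.0005,0,0,0,0,0,1],[0.001,0,0,0,0,0,1],[0.001,0,0,0,0,0,1]]]'| sed -n '1,2p;4p'
```

```text
clock: 13.6
position: [0.552, -0.1659, 0.1051]
ft_force: [3.0, -4.2, 5.1]
clock: 13.9
position: [0.552, -0.1657, 0.1051]
ft_force: [4.2, -6.4, 4.5]
```

```bash
python3 -m inch '[[[0.0005,0,0,0,0,0,1],[0.0005,0,0,0,0,0,1]]]'| sed -n '1,2p;4p'
```

```text
clock: 14.1
position: [0.552, -0.1656, 0.1051]
ft_force: [4.4, -8.7, 3.7]
```

```bash
python3 -m inch '[[[0.0004,0,0,0,0,0,1],[0.0004,0,0,0,0,0,1]]]'| sed -n '1,2p;4p'
python3 -m inch '[[[0,0,0,0,0,0,0.1],[0,0,0,0,0,0,-0.2],[0,0,0,0,0,0,-0.4],[0,0,0,0,0,0,-0.4],[0,0,-0.02,0,0,0,-0.4],[0,0,-0.06,0,0,0,-0.4],[0,0,-0.11,0,0,0,0],[0,0,-0.15,0,0,0,0.5],[0,0,-0.18,0,0,0,1],[0,0,-0.18,0,0,0,1]]]'
python3 - <<'E'
from h import *
P,im=wshot("w4");print(P[0],P[1].as_quat(),P[2]["clock"])
im2=imaging.camera("scene")
a=cv2.resize(im,None,fx=.75,fy=.75);b=cv2.resize(im2[220:340,300:460],(480,360))[:,:320]
cv2.imwrite("pics/v4.png",np.hstack([a,b]))
E
```

```text
clock: 14.3
position: [0.552, -0.1655, 0.1051]
ft_force: [5.4, -9.1, 3.2]
clock: 15.3
position: [0.5529, -0.1634, 0.2887]
ee_rot: [0.719, 0.695, 0.002, 0.002]
ft_force: [0.2, -1.3, -0.9]
grip_width: 0.016
grasp_force: 0.0
[ 0.55285922 -0.16344326  0.28867853] [0.71935932 0.69463033 0.00225105 0.00241024] 15.3
```

View pics/v4.png

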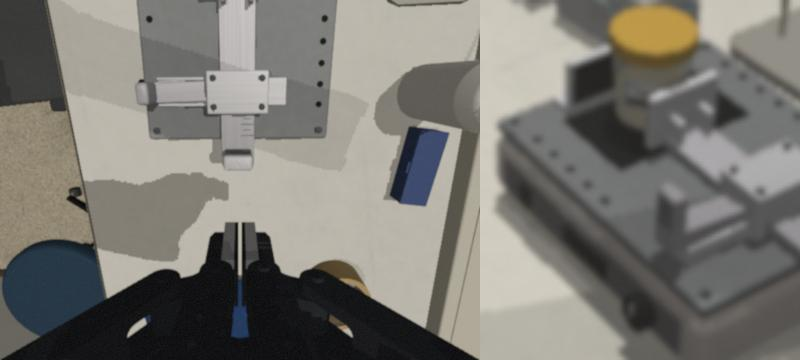

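The bar is moved up, the cup stands upright between jaw and fence, and the fingers are closed. Next is the tab.

```bash
python3 - <<'E'
from h import *
P=pose()
# tab top seen at ~(197,123) in full-size px /0.75
print(watz([146/.75,91/.75],.126,P)[:2])
goto([.425,-.091,.108],np.radians(-2))
E
```

```text
[ 0.46999437 -0.09171231]
shift [ 0.0673 -0.129   0.1763] turn [ 0.0006 -0.0004  0.0002] t 15.4 q7 0.2763227421005895
```

```bash
python3 -m inch '[[[0.025,-0.045,0,0,0,0,1],[0.05,-0.09,0,0,0,0,1],[0.067,-0.129,0,0,0,0,1],[0.067,-0.129,0.02,0,0,0,1],[0.067,-0.129,0.06,0,0,0,1],[0.067,-0.129,0.1,0,0,0,1],[0.067,-0.129,0.14,0,0,0,1],[0.067,-0.129,0.165,0,0,0,1],[0.067,-0.129,0.176,0,0,0,1],[0.067,-0.129,0.176,0,0,0,1]]]'
python3 - <<'E'
from h import *
im2=imaging.camera("scene")
cv2.imwrite("pics/s5.png",cv2.resize(im2[220:340,300:460],(720,540),interpolation=cv2.INTER_CUBIC))
E
```

```text
clock: 16.4
position: [0.4234, -0.0914, 0.1067]
ee_rot: [0.719, 0.695, -0.002, -0.001]
ft_force: [0.1, -0.1, 0.3]
grip_width: 0.003
grasp_force: 0.0
```

View pics/s5.png

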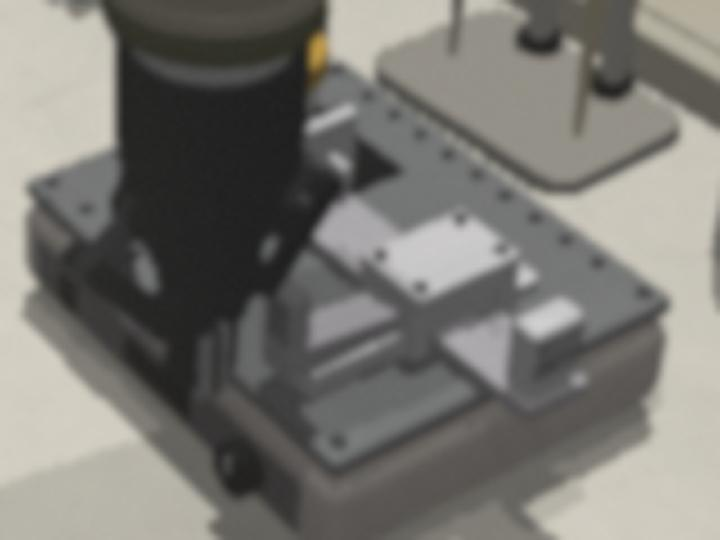

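The scene view shows the linkage flaring along x toward the tab. I turn the hand 90° so that the slim finger sides do the pushing.

```bash
python3 -m inch '[[[0,0,-0.03,0,0,0,1],[0,0,-0.06,0,0,0.15,1],[0,0,-0.06,0,0,0.3,1],[0,0,-0.06,0,0,0.45,1],[0,0,-0.06,0,0,0.6,1],[0,0,-0.06,0,0,0.75,1],[0,0,-0.06,0,0,0.9,1],[0,0,-0.06,0,0,1.05,1],[0,0,-0.06,0,0,1.2,1],[0,0,-0.06,0,0,1.35,1]]]'; python3 -m inch '[[[0,0,0,0,0,0.14,1],[0,0,0,0,0,0.22,1],[0,0,0,0,0,0.22,1]]]'
python3 - <<'E'
from h import *
goto([.428,-.091,.108],np.radians(-92))
P,im=wshot("w6")
for d in spotter.look_for("wedge_tab","wrist")[:2]:print(d,watz(d["pixel"],.126,P))
cv2.imwrite("pics/w6.png",im)
E
```

```text
clock: 17.45
position: [0.4256, -0.0916, 0.1699]
ee_rot: [0.996, 0.09, 0.001, -0.0]
ft_force: [0.0, 0.1, 0.4]
grip_width: 0.001
grasp_force: 0.0
clock: 17.75
position: [0.4255, -0.0916, 0.1697]
ee_rot: [1.0, -0.018, 0.001, -0.0]
ft_force: [0.0, 0.2, 0.1]
grip_width: -0.003
grasp_force: 0.0
shift [ 0.0023 -0.0006  0.0617] turn [-0.0004 -0.0023 -0.0006] t 17.75 q7 -1.5188618701497902
{'pixel': [195.9, 105.5], 'conf': 0.35} [ 0.50437634 -0.04574803  0.126     ]
```

View pics/w6.png

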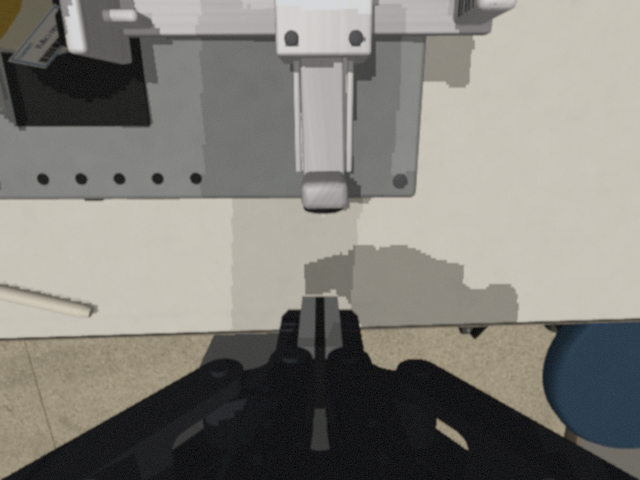

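The wrist view shows the fingers (column ~321) in line with the tab (column ~324). I descend and approach it.

```bash
python3 -m inch '[[[0,0.001,0.03,0,0,0,1],[0,0.001,0.05,0,0,0,1],[0,0.001,0.061,0,0,0,1],[0,0.001,0.061,0,0,0,1],[0.006,0.001,0.061,0,0,0,1],[0.012,0.001,0.061,0,0,0,1],[0.017,0.001,0.061,0,0,0,1],[0.017,0.001,0.061,0,0,0,1]]]' ; python3 -m inch '[[[0.003,0,0,0,0,0,1],[0.006,0,0,0,0,0,1],[0.009,0,0,0,0,0,1],[0.012,0,0,0,0,0,1],[0.012,0,0,0,0,0,1]]]'
```

```text
clock: 18.65
position: [0.4429, -0.0931, 0.1078]
ee_rot: [1.0, -0.017, 0.001, 0.0]
ft_force: [-0.9, 0.7, 0.4]
grip_width: 0.004
grasp_force: 0.0
clock: 19.15
position: [0.4541, -0.0935, 0.1073]
ee_rot: [1.0, -0.017, 0.0, 0.0]
ft_force: [-0.2, -0.4, 0.2]
grip_width: -0.001
grasp_force: 0.0
```

```bash
python3 -m inch '[[[0.002,0,0,0,0,0,1],[0.004,0,0,0,0,0,1],[0.006,0,0,0,0,0,1],[0.008,0,0,0,0,0,1],[0.01,0,0,0,0,0,1],[0.012,0,0,0,0,0,1],[0.012,0,0,0,0,0,1]]]' | sed -n '1,2p;4p'; python3 -m inch '[[[0.001,0,0,0,0,0,1],[0.002,0,0,0,0,0,1],[0.003,0,0,0,0,0,1],[0.004,0,0,0,0,0,1],[0.004,0,0,0,0,0,1]]]' | sed -n '1,2p;4p'; python3 -m inch '[[[0.001,0,0,0,0,0,1],[0.002,0,0,0,0,0,1],[0.003,0,0,0,0,0,1],[0.003,0,0,0,0,0,1]]]' | sed -n '1,2p;4p'
```

```text
clock: 19.85
position: [0.4661, -0.0939, 0.1073]
ft_force: [-0.1, -0.2, -0.3]
clock: 20.35
position: [0.47, -0.094, 0.1073]
ft_force: [-0.8, -0.0, 0.3]
clock: 20.75
position: [0.4729, -0.0941, 0.1073]
ft_force: [0.1, 0.4, 0.2]
```

```bash
python3 -m inch '[[[0.001,0,0,0,0,0,1],[0.002,0,0,0,0,0,1],[0.003,0,0,0,0,0,1],[0.003,0,0,0,0,0,1]]]' | sed -n '1,2p;4p'; python3 -m inch '[[[0.001,0,0,0,0,0,1],[0.002,0,0,0,0,0,1],[0.002,0,0,0,0,0,1]]]' | sed -n '1,2p;4p'
```

```text
clock: 21.15
position: [0.4759, -0.0942, 0.1073]
ft_force: [0.2, 0.4, 0.0]
clock: 21.45
position: [0.478, -0.0943, 0.1073]
ft_force: [-0.4, -0.3, -0.5]
```

```bash
python3 - <<'E'
from h import *
for cam in("scene","top"):
    imaging.camera(cam)
    for l,z in(("wedge_tab",.126),("specimen_cup",.11)):print(cam,l,[(d["pixel"],d["conf"],atz(cam,d["pixel"],z)[:2]) for d in spotter.look_for(l,cam)[:2]])
P,im=wshot("w7")
print(P[0],[(d["pixel"],d["conf"],watz(d["pixel"],.126,P)[:2]) for d in spotter.look_for("wedge_tab","wrist")[:2]])
g=cv2.cvtColor(im,cv2.COLOR_BGR2GRAY);print("col324 rows 0..320",g[0:330:6,324].tolist())
a=cv2.cvtColor(cv2.imread("pics/w6.png"),cv2.COLOR_BGR2GRAY);print(a[0:330:6,324].tolist())
for n,X in(("TCPtip",P[0]+[0,0,-.01]),("tabtop back if touching",P[0]+[.011,0,.0187])):print(n,wproj(X,P))
E
```

```text
scene wedge_tab [([380.8, 291.3], 0.74, array([ 0.47511822, -0.134765  ]))]
scene specimen_cup [([398.9, 280.2], 0.73, array([ 0.53980918, -0.11616985])), ([348.1, 235.6], 0.63, array([0.55662887, 0.06651181]))]
top wedge_tab []
top specimen_cup [([339.5, 216.4], 0.6, array([0.56717455, 0.04440474]))]
[ 0.47781615 -0.09430678  0.10728519] [([324.6, 280.8], 0.73, array([ 0.50780258, -0.09673577]))]
col324 rows 0..320 [196, 215, 213, 213, 213, 212, 212, 211, 210, 209, 207, 207, 207, 206, 205, 203, 203, 202, 200, 201, 200, 198, 198, 198, 196, 196, 195, 194, 194, 194, 193, 192, 191, 189, 190, 147, 175, 176, 175, 174, 175, 174, 174, 175, 175, 102, 102, 104, 105, 103, 105, 143, 165, 171, 163]
[214, 214, 202, 201, 203, 202, 202, 200, 201, 141, 108, 117, 175, 175, 175, 176, 177, 175, 175, 175, 175, 177, 177, 178, 180, 181, 180, 180, 180, 100, 106, 168, 174, 157, 150, 27, 186, 176, 177, 176, 178, 177, 179, 132, 112, 115, 115, 114, 114, 176, 64, 65, 56, 57, 47]
TCPtip [319.62230575 323.82340208]
tabtop back if touching [318.34249423 339.86472518]
```

```bash
python3 - <<'E'
from h import *
P=pose();im=cv2.imread("pics/w7.png");g=cv2.cvtColor(im,cv2.COLOR_BGR2GRAY);print(g[296:360:2,324].tolist(),g[296:360:2,312].tolist())
for r in(306,340):print(r,watz([324,r],.126,P))
print(watz([324,213],.105,P))
E
```

```text
[106, 105, 105, 111, 130, 143, 155, 159, 165, 170, 173, 171, 171, 167, 163, 162, 162, 163, 164, 156, 147, 106, 41, 40, 35, 37, 42, 44, 45, 45, 44, 41] [106, 105, 107, 113, 131, 147, 157, 166, 170, 175, 177, 178, 173, 168, 167, 163, 164, 164, 166, 160, 145, 116, 97, 96, 95, 124, 116, 99, 100, 88, 70, 49]
306 [ 0.49990977 -0.09628659  0.126     ]
340 [ 0.48871821 -0.09594455  0.126     ]
[ 0.52213394 -0.0971714   0.105     ]
```

The wedge is in contact and sliding: the tab's back face lies 11 mm ahead of the TCP. I continue in small steps.

```bash
python3 -m inch '[[[0.001,0,0,0,0,0,1],[0.002,0,0,0,0,0,1],[0.002,0,0,0,0,0,1]]]' | sed -n '1,2p;4p'; python3 -m inch '[[[0.001,0,0,0,0,0,1],[0.002,0,0,0,0,0,1],[0.002,0,0,0,0,0,1]]]' | sed -n '1,2p;4p'
```

```text
clock: 22.15
position: [0.4798, -0.0944, 0.1073]
ft_force: [-0.1, 0.2, 0.2]
clock: 22.45
position: [0.4805, -0.0945, 0.1071]
ft_force: [-9.3, -0.5, 7.2]
```

```bash
python3 -m inch '[[[0.001,0,0,0,0,0,1],[0.002,0,0,0,0,0,1],[0.002,0,0,0,0,0,1]]]' | sed -n '1,2p;4p'
```

```text
clock: 22.75
position: [0.4808, -0.0946, 0.1068]
ft_force: [-18.5, 1.6, 14.7]
```

```bash
python3 -m inch '[[[-0.003,0,0,0,0,0,1],[-0.006,0,0,0,0,0,1],[-0.015,0,0,0,0,0,1],[-0.025,0,0,0,0,0,1],[-0.025,0,0,0,0,0,1]]]' | sed -n '1,2p;4p'
python3 - <<'E'
from h import *
P6=(np.array([.4255,-.0916,.1697]),Rn.from_quat([.99984,-.018,.001,0]),0)
for q in((297,170),(350,170),(297,60)):print("rail",q,watz(q,.088,P6),watz(q,.08,P6))
P,im=wshot("w8");g=cv2.cvtColor(im,cv2.COLOR_BGR2GRAY)
v=g[0:330:3,324].astype(int);print(v.tolist());print(P[0],P[2]["ft_force"])
# finger tip outline width
print(g[330,250:400:3].tolist())
E
```

```text
clock: 23.25
position: [0.4574, -0.0936, 0.1072]
ft_force: [-0.6, -0.4, -0.1]
rail (297, 170) [ 0.4722218  -0.08186592  0.088     ] [ 0.47105205 -0.08138342  0.08      ]
rail (350, 170) [ 0.47127241 -0.10849169  0.088     ] [ 0.47006607 -0.10903523  0.08      ]
rail (297, 60) [ 0.52319504 -0.08453631  0.088     ] [ 0.52398958 -0.08415672  0.08      ]
[210, 208, 208, 209, 208, 208, 208, 207, 207, 208, 207, 206, 206, 207, 206, 206, 205, 205, 204, 205, 206, 206, 205, 203, 205, 204, 203, 204, 204, 203, 202, 204, 202, 203, 202, 202, 201, 201, 201, 201, 202, 201, 201, 200, 201, 199, 200, 184, 128, 113, 147, 181, 181, 182, 181, 182, 182, 181, 183, 182, 182, 183, 181, 183, 182, 184, 183, 183, 157, 102, 105, 105, 107, 105, 105, 109, 109, 154, 169, 179, 184, 182, 175, 168, 168, 168, 167, 159, 144, 185, 190, 137, 126, 125, 121, 80, 75, 77, 75, 78, 70, 70, 72, 67, 65, 63, 66, 60, 57, 58]
[ 0.45738081 -0.09364372  0.10716444] [-0.62658095 -0.40251088 -0.12369418]
[188, 188, 186, 187, 187, 187, 186, 188, 188, 187, 70, 44, 48, 50, 48, 26, 55, 89, 88, 86, 85, 96, 30, 23, 12, 83, 88, 86, 87, 83, 75, 27, 22, 31, 30, 26, 25, 132, 148, 148, 149, 146, 145, 146, 145, 145, 147, 146, 146, 148]
```

```bash
python3 - <<'E'
from h import *
P=pose()
for r in(230,264):print(r,watz([324,r],.126,P)[0])
print("roof",watz([324,142],.105,P)[0])
E
```

```text
230 0.503158658401947
264 0.4932571053595482
roof 0.5247536017376023
```

The wedge advanced about 3 mm in all and stalled at 18.5 N. To confirm the jam I push again gently with the tips 5 mm higher, clear of the guide rails.

```bash
python3 -m inch '[[[0,0,-0.005,0,0,0,1],[0.007,0,-0.005,0,0,0,1],[0.014,0,-0.005,0,0,0,1],[0.02,0,-0.005,0,0,0,1],[0.02,0,-0.005,0,0,0,1]]]' | sed -n '1,2p;4p';  python3 -m inch '[[[0.001,0,0,0,0,0,1],[0.002,0,0,0,0,0,1],[0.002,0,0,0,0,0,1]]]' | sed -n '1,2p;4p'; python3 -m inch '[[[0.001,0,0,0,0,0,1],[0.001,0,0,0,0,0,1]]]' | sed -n '1,2p;4p'
```

```text
clock: 23.8
position: [0.4797, -0.0943, 0.1122]
ft_force: [-0.4, 0.5, 0.2]
clock: 24.1
position: [0.4807, -0.0944, 0.1122]
ft_force: [-1.0, 0.5, -0.6]
clock: 24.3
position: [0.4808, -0.0944, 0.1121]
ft_force: [-5.5, 0.1, 3.9]
```

```bash
python3 -m inch '[[[0.0005,0,0,0,0,0,1],[0.001,0,0,0,0,0,1],[0.001,0,0,0,0,0,1]]]' | sed -n '1,2p;4p'; python3 -m inch '[[[0.0004,0,0,0,0,0,1],[0.0008,0,0,0,0,0,1],[0.0008,0,0,0,0,0,1]]]' | sed -n '1,2p;4p'
```

```text
clock: 24.6
position: [0.4809, -0.0944, 0.112]
ft_force: [-11.2, 1.5, 8.7]
clock: 24.9
position: [0.4809, -0.0944, 0.1119]
ft_force: [-15.7, 1.1, 14.0]
```

The wedge holds at 15.7 N without moving, so it is jammed. I retreat and check.

```bash
python3 -m inch '[[[-0.003,0,0,0,0,0,1],[-0.01,0,0,0,0,0,1],[-0.03,0,0,0,0,0,1],[-0.04,0,-0.03,0,0,0,1],[-0.04,0,-0.08,0,0,0,1],[-0.04,0,-0.12,0,0,0,1],[-0.04,0,-0.16,0,0,0,1],[-0.04,0,-0.16,0,0,0,1]]]'
python3 - <<'E'
from h import *
P,im=wshot("w9");print(P[0])
hsv=cv2.cvtColor(im,cv2.COLOR_BGR2HSV);m=cv2.inRange(hsv,(12,120,60),(32,255,255))
cs,_=cv2.findContours(m,0,2);c=max(cs,key=cv2.contourArea)
pts=np.array([watz(q[0],.146,P)[:2] for q in c]);print("lid",cv2.minEnclosingCircle((pts*1000).astype(np.float32)),cv2.boundingRect(c))
for l,z in(("wedge_tab",.126),("bar_grip",.116)):print(l,[(d["pixel"],d["conf"],watz(d["pixel"],z,P)[:2]) for d in spotter.look_for(l,"wrist")[:1]])
im=imaging.camera("top");m=cv2.inRange(cv2.cvtColor(im,cv2.COLOR_BGR2HSV),(12,150,60),(32,255,255))
cs,_=cv2.findContours(m,0,2);c=max(cs,key=cv2.contourArea);x=cv2.minEnclosingCircle(c);print("top lid",atz("top",x[0],.146),x[1])
for l,z in[("bench_timer",.02),("marker",.01),("forceps",.01)]:print(l,[atz("top",d["pixel"],z)[:2] for d in spotter.look_for(l,"top")[:1]])
E
```

```text
clock: 25.7
position: [0.4455, -0.0935, 0.2773]
ee_rot: [1.0, -0.017, 0.004, -0.001]
ft_force: [0.7, -0.6, -0.1]
grip_width: 0.002
grasp_force: 0.0
[ 0.44551703 -0.09349489  0.27733673]
lid ((556.6943359375, 33.75558853149414), 33.74592590332031) (33, 0, 119, 113)
wedge_tab [([320.4, 126.7], 0.8, array([ 0.5105948 , -0.09598709]))]
bar_grip [([254.1, 65.4], 0.8, array([ 0.54999977, -0.05435699]))]
top lid [0.55645733 0.03800665 0.146     ] 14.339183807373047
bench_timer [array([0.53078859, 0.42204115])]
marker [array([0.37328488, 0.14438455])]
forceps []
```

```bash
python3 -c "
from workcell import order; print(order.hand_in())"
```

```text
the job is handed in; nothing more can be done
None
```

The cup is clamped upright against the fence with about 7 N, the wedge is jammed (peak push read 18.5 N, then held 15.7 N without moving) and released, and the job is handed in at about 26 s; the timer and marker were rechecked near their places, the forceps were not found in the last picture, and I viewed 11 pictures, one over the limit of 10.

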